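Prick the breakfast egg and lift it out with the tongs

TASK

Prick the egg that stands in the egg pricker: press the egg straight down until the sprung cup is fully home and keep it pressed there for a full second. Then take the tongs from the tray, close them on the egg and lift it with them a hand's breadth (about 10 cm) above where it stood. Finish while holding it up still in the tongs, touching the egg with nothing but the tongs, and do not drop it, or disturb the jar, dish, mill, scoop or mixing paddle.

Things in the scene. Friction and masses are not known exactly. Their poses are not given: they have to be found in the camera images.
- egg: brown hen's egg standing on end, 44 mm across at its widest, 57 mm tall, 60 g or so; origin at the centre of its underside, z up along its length. It stands loosely in the red cup of the pricker, its lower end sunk 7 mm into the cup
- egg_center (a point): centre of the egg (its widest level), 28.5 mm above its underside and 28.5 mm below its top; at the start 73 mm above the worktop
- pricker: egg pricker fixed to the worktop: white round foot 86 mm across and 30 mm high with a red band, and above it a red sprung cup 40 mm across whose rim stands 52 mm above the worktop; origin at the centre of the foot's underside, on the axis of cup and egg
- cup (a joint): how far the pricker's sprung cup is pressed down, m: 0 up, 0.008 fully home on its stop. Vertical travel; it takes 2 N to start it and about 5.2 N to bring it fully home, and it springs up when let go
- tongs: stainless kitchen tongs lying in the tray, arms opening sideways in the level plane, 22 mm high throughout, about 240 mm long, about 125 g; origin on the midline between the two black grip patches, level with the underside; x along the midline towards the tips, z up. Pivot 95 mm behind the origin (-x), arm ends 117 mm ahead; they balance about 8 mm ahead of the origin
- tongs_grip (a point): point midway between the black grip patches, 11 mm above the origin of the tongs. The patches are flat, upright, 46 mm long (23 mm each way along x), 22 mm high: 53 mm over the outside when sprung open (each toeing out 0.04 rad towards the tips), parallel at 46 mm, 34 mm when the jaws just clamp the egg (toeing in 0.06). Springs push each patch out with about 8 N open, 11 N on the egg
- tongs_jaws (a point): centre of the jaws, 95 mm ahead of the grip point on the midline, 11 mm above the underside: the egg belongs here. Each jaw has two upright black ribs, at 12 mm either side of this point along x, that cradle the egg. Free gap between opposite ribs 76 mm sprung open, narrowing 2 mm for each 1 mm squeezed at the patches, 38 mm where they clamp the egg
- tongs_left (a joint): how far the left arm of the tongs is squeezed from its open stop, rad: 0 open, about 0.10 on the egg, 0.14 at most; the right arm mirrors it
- tray: white acrylic tray fixed on the worktop, 300 mm along x by 340 mm along y, rim 16 mm high, wall and floor 5 mm thick; origin at the centre of its underside. It holds the tongs, the scoop and the paddle
- scoop: grey plastic scoop lying in the tray, 155 mm long, 56 mm wide, 30 mm high, origin under its middle, x from handle to bowl; to be left alone
- paddle: dark loaf machine mixing paddle lying in the tray, 70 mm long, 30 mm high, origin under its hub; to be left alone
- jar: glass storage jar with steel screw-top lid, 90 mm across, 150 mm high, at the back of the worktop; origin under its centre; to be left alone
- dish: small terracotta dish, 110 mm across, 35 mm high, at the back; origin under its centre; to be left alone
- mill: dark wooden pepper mill, 54 mm across, 152 mm high, at the back; origin under its centre; to be left alone
There are look-alikes about, which are no part of the job. Of the things that look like the pricker, the middle-sized one is meant.

How it is judged:
By the outcome, as a careful person would: the job done as asked, in the order asked, and still so for the second after the job is handed in, while the arm keeps its last pose, push and grip.
It also fails if it takes over 61 s, if anything falls off the work surface, if the arm or the gripper's body presses on something with over 40 N, if the wrist force passes 120 N, or if a joint passes its speed limit or range.

ROBOT

A 7-joint arm with a two-finger parallel gripper is mounted at the origin on the work surface. World frame = base frame: x ahead of the robot, y to its left, z up, the work surface at z = 0. Lengths are in m, angles in rad, forces in N, time in s.
With the tool pointing down it reaches from about 0.4 to 0.85 m from the base axis. Payload 10.4 kg.
Tool frame: the origin (TCP) lies at the very end of the fingers, on their centre line; the grasp point (between the pads) lies 19 mm behind it; z points along the fingers, y is the line along which they close (so a half turn about z gives the same grasp; the last joint's range is limited). The gripper opens to 87 mm and grips with 3 to 60 N. Pads are 19 mm wide; open, the fingers measure 117 mm over their backs; the gripper's body (75 mm by 190 mm) begins 51 mm behind the grasp point.
Start: joints at [1.26, 0.332, -0.065, 1.46, 0.022, 1.35, -0.088], TCP at [0.177, -0.599, 0.223] pointing down, gripper open.
Joint ranges: [-2.6, 2.6], [-0.5, 2.12], [-1.47, 1.34], [0.16, 2.42], [-1.27, 4.41], [0.06, 2.06], [-2.6, 2.6]. Speed limits (rad/s): [2.22, 2.22, 2.79, 2.79, 3.14, 3.14, 3.14].

INTERFACE

Orientations are given as a unit quaternion [x, y, z, w].
In Python, from bench import * gives the robot as it stands.
- The arm moves only by the tool step_arm, never from a script. Its arguments are lists of equal length, an entry for each row: "delta_pos": the shift along the world's x, y, z in units of 25 mm (1.0 is 25 mm), a list of three; "turn": the turn about the world's z in units of 0.12 rad (1.0 is 0.12 rad). In form: {"delta_pos": [[tx, ty, tz], ...], "turn": [turn, ...]}. A call has 1 to 12 rows; each row shifts and turns the commanded pose from where the row before left it; what a row does not reach is not made up. A row lasts 1/10 s, in which the tool goes at most 50 mm and 8.59 degrees, less where a joint would pass 70% of its speed; a pose out of reach is approached as far as the arm can. A call with a number of a shift or a turn outside -1 to 1 is refused whole. A call with a gripper value outside its range is refused whole. "grip" is the closure, from 0 (fully open) to 1 (shut), set as the call begins (left out, the last holds). The fingers move at their own pace and stop on an object; "newtons" is the grip in N (left out, the last holds). Time passes only in rows, so rows that do not move let the fingers close. It gives the time, the measured TCP pose, the force, the opening and the grip force at its end, in the units of the state.
- read_state(): the state, without advancing time (a new reading comes with each control period).
- camera(name): name is "side" or "top" or "wrist"; returns a dict with "image" (480x640x3 uint8, red, green, blue), "z_map" (480x640 float32, m along the optical axis (not along the pixel's ray), 0 where there is no reading), "mtx" (3x3 intrinsics, pixels), "view" (4x4, takes a point from world to camera coordinates). Camera axes: x right, y up, looking along -z (the intrinsics and any distortion apply to the point x, -y, -z); pixel columns grow to the right and rows downward; lengths in m; the calibration is good to about 2 mm. A picture is of the moment at which its call begins.
- close_job(): hands the job in; it is judged then, once.
The state is a dict: "time": time; "joint_positions": joint angles; "joint_vel": joint speeds; "joint_torque": joint torques, N m; "ee_pos": TCP position; "eef_rot": TCP orientation; "ft_force": force on the tool from outside, world axes, zero at the start; "torque": the same for the moment, N m; "width": finger opening in m; "grip_force": force on a finger pad.
Only numpy, scipy, OpenCV 4.12 (cv2) and the standard library are available. Lean on these libraries where they do the work, as an engineer would, in place of code of your own. Each camera call takes 0.05 s, during which the arm holds its last target. There are 200 camera calls.

## Working session

There is one attempt and no reset: what is moved stays moved. The work goes in short steps, Python scripts to look and compute and a tool call to move; the robot and the scene stay as the last step left them, time stands still between calls to the robot, and variables do not carry over. Pictures are saved under pics/ and viewed, at most 10 in all, crops included, and the job is handed in when it is done.

Besides the shell and the picture viewer there is one more tool, called after "Call:" as name(argument=value, ...), one argument or row to a line, values as JSON. step_arm: Moves the arm, as the interface text tells. Shifts and turns lie within -1 to 1; 1 stands for 25 mm of shift or 0.12 rad of turn. Its arguments: {"type":"object","properties":{"delta_pos":{"type":"array"},"turn":{"type":"array"},"grip":{"type":"number"},"newtons":{"type":"number"}},"required":["delta_pos","turn"]}

```bash
mkdir -p pics; ls; cat > h.py <<'E'
from bench import *
import numpy as np, cv2
def shot(n,f=None):
    c=camera(n)
    if f: cv2.imwrite('pics/'+f,c['image'][:,:,::-1])
    return c
def cloud(c):
    z=c['z_map'];K=c['mtx'];v,u=np.mgrid[0:480,0:640]
    X=np.stack([(u-K[0,2])/K[0,0]*z,-(v-K[1,2])/K[1,1]*z,-z],-1)
    V=c['view'];return (X-V[:3,3])@V[:3,:3]
def ray(c,u,v,h):
    K=c['mtx'];V=c['view'];d=np.array([(u-K[0,2])/K[0,0],-(v-K[1,2])/K[1,1],-1])@V[:3,:3]
    o=-V[:3,:3].T@V[:3,3];return o+d*(h-o[2])/d[2]
E
python3 - <<'E'
from h import *
for n in('top','side'):
    c=shot(n,n+'0.png');np.savez(n+'0.npz',**c);print(c['mtx'],c['view'])
s=read_state();print(s)
E
```

```text
pics
[[466.37189158   0.         321.7738484 ]
 [  0.         466.37189158 236.67234649]
 [  0.           0.           1.        ]] [[-0.01480632 -0.9993359  -0.0332947   0.00485445]
 [ 0.99147926 -0.01898359  0.12887394 -0.58288348]
 [-0.12942041 -0.03110286  0.9911019  -1.03115976]
 [ 0.          0.          0.          1.        ]]
[[491.65624478   0.         312.57510239]
 [  0.         491.65624478 238.63833023]
 [  0.           0.           1.        ]] [[ 0.97665776 -0.21349373  0.02366516 -0.60374318]
 [ 0.10047389  0.55143014  0.82814842 -0.09360506]
 [-0.18985418 -0.80643985  0.56000907 -0.90102361]
 [ 0.          0.          0.          1.        ]]
{'time': 0.1, 'joint_positions': array([ 1.26043544,  0.33276656, -0.06467194,  1.46086311,  0.02159869,
        1.34992446, -0.08847907]), 'joint_vel': array([-3.37687182e-04, -3.09177998e-06, -1.27400771e-03, -4.01415193e-03,
       -5.24424873e-05, -6.96389505e-04,  4.39332770e-04]), 'joint_torque': array([ 1.15112605e-03, -6.24547362e+01,  2.44361674e-02, -3.90717208e+01,
       -6.13916572e-02,  3.65420384e-02,  7.22725031e-05]), 'ee_pos': array([ 0.17725733, -0.59896496,  0.22185698]), 'eef_rot': array([ 9.89665890e-01,  1.43391159e-01, -1.24010931e-04, -6.20914407e-04]), 'ft_force': array([0.72513168, 0.30516458, 0.44160394]), 'torque': array([ 0.05427801, -0.00953572,  0.00372121]), 'grip_force': 0.0, 'width': 0.08693660368427084}
```

View pics/top0.png

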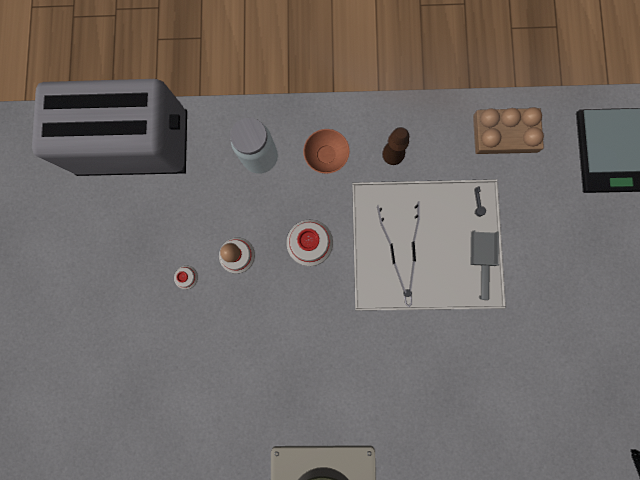

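View pics/side0.png

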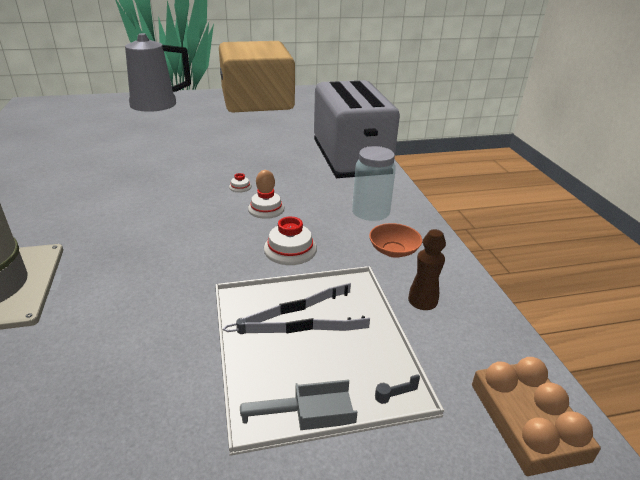

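The top view shows three prickers: a small one at (184,277), a middle-sized one with the egg at (236,254), and a large one at (309,242). There are also loose eggs in a box at (510,130). I choose the one at (236,254). The tongs have their pivot at (408,294), grip patches at (392,253) and (414,251), and tips at (379,207) and (418,204). The scoop and paddle lie to their right.

```bash
python3 - <<'E'
from h import *
L=lambda n:dict(np.load(n+'0.npz'))
t=L('top');s=L('side')
for n,c in(('top',t),('side',s)):
    P=cloud(c);im=c['image'].astype(int);hsv=cv2.cvtColor(c['image'],cv2.COLOR_RGB2HSV)
    print(n)
    # egg top region
    roi=np.zeros((480,640),bool)
    if n=='top': roi[232:280,212:262]=1
    else: roi[162:222,244:290]=1
    eg=roi&(hsv[...,0]>4)&(hsv[...,0]<20)&(hsv[...,1]>80)&(hsv[...,1]<200)&(P[...,2]>.056)
    v,u=np.nonzero(eg);q=P[eg];print('egg px',u.min(),u.max(),v.min(),v.max(),'n',len(u),'zmax',q[:,2].max(),q[np.argmax(q[:,2])])
    # silhouette-centre ray at egg centre height
    (cx,cy),ax,an=cv2.fitEllipse(max(cv2.findContours(eg.astype(np.uint8),0,1)[0],key=len)) if 1 else 0
    print('ell',cx,cy,ax,'->',ray(c,cx,cy,.073))
    # sphere-ish fit: ellipsoid with semi 22,22,28.5 centre height .073
    from scipy.optimize import least_squares
    f=lambda p:np.sqrt(((q[:,0]-p[0])/.022)**2+((q[:,1]-p[1])/.022)**2+((q[:,2]-p[2])/.0285)**2)-1
    r=least_squares(f,[*q[:,:2].mean(0),.073],loss='soft_l1',f_scale=.05);print('fit',r.x,np.abs(r.fun).mean())
    # foot rim top z~.03
    ft=roi&(abs(P[...,2]-.030)<.002)&(hsv[...,1]<60);q=P[ft];
    if len(q)>10:print('foot',q.min(0),q.max(0),len(q))
    # tongs patches: black
    roi=np.zeros((480,640),bool)
    if n=='top': roi[190:306,368:440]=1
    else: roi[280:345,224:375]=1
    b=roi&(im.max(2)<45)
    nn,lab,st,ce=cv2.connectedComponentsWithStats(b.astype(np.uint8))
    for i in range(1,nn):
        if st[i,4]>3: print('blk',st[i],ce[i].round(1),ray(c,*ce[i],.027).round(4),np.median(P[lab==i],0).round(4))
c=t
for u,v,h in[(255,155,.15),(327,151,.035),(397,146,.15),(484,248,.03)]:print(ray(c,u,v,h))
cr=t['image'][185:310,345:510];cr2=t['image'][225:290,165:340]
a=cv2.resize(cr[:,:,::-1],None,fx=4.5,fy=4.5,interpolation=2);cv2.imwrite('pics/crop_t.png',a)
cr=s['image'][155:265,220:330];cv2.imwrite('pics/crop_e.png',cv2.resize(cr[:,:,::-1],None,fx=4,fy=4))
E
```

```text
top
egg px 221 239 244 261 n 277 zmax 1.0972645146306736 [ 0.44453564 -0.03828601  1.09726451]
ell 229.8523406982422 252.34190368652344 (17.439010620117188, 18.59074592590332) -> [0.54710628 0.1986092  0.073     ]
fit [0.54759142 0.19900229 0.07386199] 0.17139027693332665
foot [0.5148891  0.1642211  0.02803866] [0.58029039 0.23184907 0.03196309] 205
blk [415 205   3   3   5] [416.2 206.2] [ 0.6514 -0.2249  0.027 ] [ 0.6516 -0.2254  0.0253]
blk [380 208   2   3   5] [380.4 208.8] [ 0.647  -0.1419  0.027 ] [ 0.6472 -0.1416  0.0243]
blk [415 215   3   3   5] [416.2 216.2] [ 0.6279 -0.2239  0.027 ] [ 0.6279 -0.2243  0.0267]
blk [382 218   2   3   5] [382.4 218.8] [ 0.6234 -0.1458  0.027 ] [ 0.623  -0.1458  0.0265]
blk [412 242   4  19  39] [413.5 251.3] [ 0.5466 -0.2144  0.027 ] [ 0.547  -0.2142  0.026 ]
blk [391 244   4  20  35] [392.4 253.8] [ 0.5416 -0.166   0.027 ] [ 0.5413 -0.1658  0.0262]
side
egg px 256 274 170 191 n 326 zmax 0.5963879648289321 [ 0.42799223 -0.80390008  0.59638796]
ell 264.9010314941406 180.78306579589844 (17.909706115722656, 21.361221313476562) -> [0.54843736 0.2
[... 250 characters left out ...]
blk [332 289   4  10  29] [333.8 293.3] [ 0.6211 -0.1602  0.027 ] [ 0.6243 -0.1496  0.0174]
blk [281 300  25  14 230] [292.8 306.5] [ 0.5433 -0.1807  0.027 ] [ 0.5454 -0.1699  0.0169]
blk [286 320  27  13 256] [299.  325.9] [ 0.5447 -0.229   0.027 ] [ 0.5466 -0.2187  0.017 ]
blk [242 325   3   5   8] [243.4 327.2] [ 0.4554 -0.2149  0.027 ] [ 0.4559 -0.2069  0.0186]
blk [240 326   1   4   4] [240.  327.5] [ 0.45   -0.2145  0.027 ] [ 0.4503 -0.2072  0.0192]
blk [242 331   3   3   7] [242.7 331.9] [ 0.4533 -0.2252  0.027 ] [ 0.4544 -0.2067  0.0087]
[0.74448147 0.12964909 0.15      ]
[ 0.78631807 -0.02026655  0.035     ]
[ 0.75638085 -0.16874144  0.15      ]
[ 0.55084486 -0.3736477   0.03      ]
```

View pics/crop_e.png

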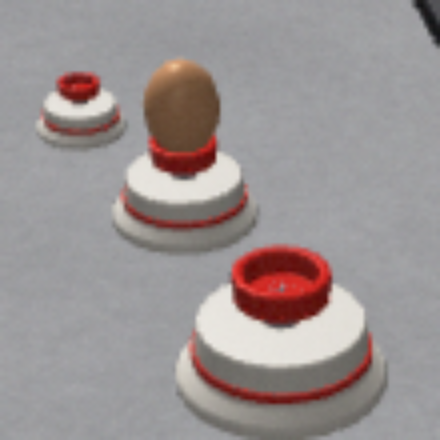

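View pics/crop_t.png

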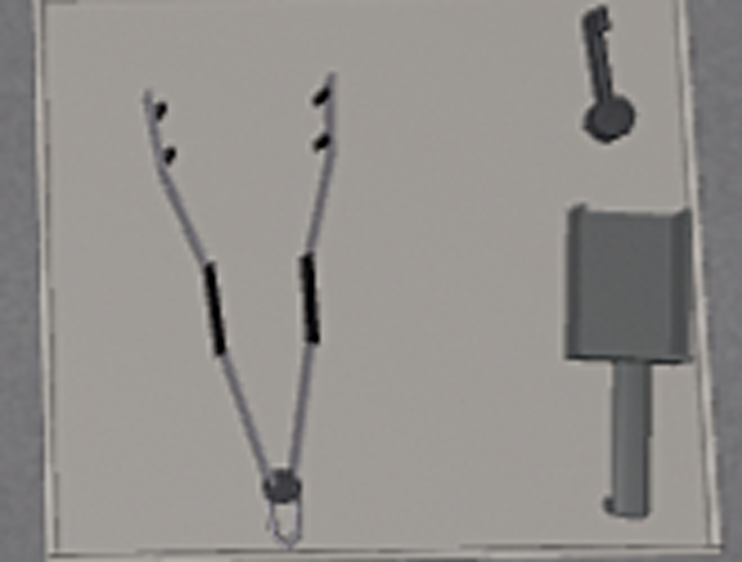

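The crop confirms it: the middle-sized pricker, egg standing in its red cup. Egg axis at (0.548, 0.199); two views agree and the centre height fits at 73 mm. Tongs: grip at (0.544, -0.190), yaw about 0.07. The rib to grip distance is 94 mm, as stated. Next I press the egg with closed fingers.

Call:
step_arm(
  delta_pos=[
    [1,1,0],
    [1,1,0],
    [1,1,0],
    [1,1,0],
    [1,1,0],
    [1,1,0],
    [1,1,0],
    [1,1,0],
    [1,1,0],
    [1,1,0],
    [1,1,0],
    [1,1,0],
  ],
  turn=[-0.15,-0.15,-0.15,-0.15,-0.15,-0.15,-0.15,-0.15,-0.15,-0.15,-0.15,-0.15],
  grip=1,
  newtons=20,
)

```text
time: 1.3
ee_pos: [0.4781, -0.2981, 0.2223]
eef_rot: [0.999, 0.035, -0.0, -0.0]
ft_force: [0.2, -0.7, 0.1]
width: 0.0028
grip_force: 0.0
```

Call:
step_arm(
  delta_pos=[
    [0.9,1,0],
    [0.9,1,0],
    [0.9,1,0],
    [0,1,0],
    [0,1,0],
    [0,1,0],
    [0,1,0],
    [0,1,0],
    [0,1,0],
    [0,1,0],
    [0,1,0],
    [0,0,0],
  ],
  turn=[0,0,0,0,0,0,0,0,0,0,0,0],
)

```text
time: 2.5
ee_pos: [0.5446, -0.0201, 0.2225]
eef_rot: [0.999, 0.039, -0.0, -0.001]
ft_force: [0.7, -0.3, -0.3]
width: 0.0005
grip_force: 0.0
```

Call:
step_arm(
  delta_pos=[
    [0.14,1,0],
    [0,1,0],
    [0,1,0],
    [0,1,0],
    [0,1,0],
    [0,1,0],
    [0,1,0],
    [0,1,0],
    [0,0.75,0],
    [0,0,-1],
    [0,0,-1],
    [0,0,-1],
  ],
  turn=[0,0,0,0,0,0,0,0,0,0,0,0],
)

```text
time: 3.7
ee_pos: [0.5485, 0.1937, 0.1463]
eef_rot: [0.999, 0.036, -0.0, 0.0]
ft_force: [0.7, -0.3, -0.5]
width: 0.0002
grip_force: 0.0
```

Call:
step_arm(
  delta_pos=[
    [0,0,-0.8],
    [0,0,-0.3],
    [0,0,0],
  ],
  turn=[0,0,0],
)

```text
time: 4.0
ee_pos: [0.548, 0.1937, 0.1191]
eef_rot: [0.999, 0.036, -0.001, 0.0]
ft_force: [0.2, -0.7, -0.3]
width: 0.0001
grip_force: 0.0
```

```bash
python3 - <<'E'
from h import *
s=read_state();print(s['ee_pos'],s['ft_force'],s['time'])
a=shot('side')['image'][110:230,180:340,::-1];cv2.imwrite('pics/press0.png',cv2.resize(a,None,fx=4,fy=4))
E
```

```text
[0.54804694 0.19368379 0.11913188] [ 0.19616873 -0.65495522 -0.25855797] 4.0
```

View pics/press0.png

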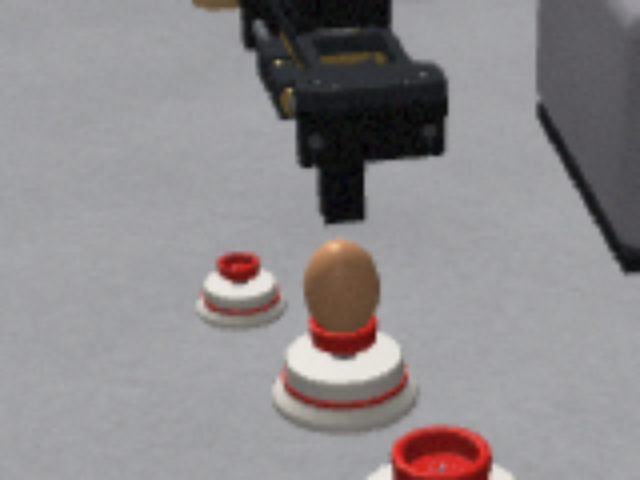

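The picture shows the closed fingers at (342,215) straight above the egg's top at (342,242). They still have 5 mm to go in y.

Call:
step_arm(
  delta_pos=[
    [0,0.21,0],
    [0,0,0],
    [0,0,-0.2],
    [0,0,-0.2],
    [0,0,-0.2],
    [0,0,-0.1],
    [0,0,-0.1],
    [0,0,0],
  ],
  turn=[0,0,0,0,0,0,0,0],
)

```text
time: 4.85
ee_pos: [0.5484, 0.1997, 0.0999]
eef_rot: [0.999, 0.036, -0.0, 0.0]
ft_force: [0.1, -0.5, 2.8]
width: 0.0005
grip_force: 0.9
```

Call:
step_arm(
  delta_pos=[
    [0,0,-0.04],
    [0,0,-0.04],
    [0,0,-0.04],
    [0,0,0],
  ],
  turn=[0,0,0,0],
)

```text
time: 5.25
ee_pos: [0.5485, 0.1997, 0.0971]
eef_rot: [0.999, 0.036, 0.0, 0.0]
ft_force: [0.1, -0.1, 2.8]
width: 0.0002
grip_force: 1.4
```

Call:
step_arm(
  delta_pos=[
    [0,0,-0.04],
    [0,0,-0.04],
    [0,0,-0.04],
    [0,0,0],
  ],
  turn=[0,0,0,0],
)

```text
time: 5.65
ee_pos: [0.5485, 0.1997, 0.094]
eef_rot: [0.999, 0.036, 0.0, 0.0]
ft_force: [-0.4, 0.2, 4.4]
width: 0.0004
grip_force: 2.0
```

Call:
step_arm(
  delta_pos=[
    [0,0,-0.04],
    [0,0,-0.02],
    [0,0,0],
  ],
  turn=[0,0,0],
)

```text
time: 5.95
ee_pos: [0.5489, 0.1999, 0.0932]
eef_rot: [0.999, 0.036, 0.001, -0.0]
ft_force: [-0.3, 0.8, 8.2]
width: 0.0004
grip_force: 3.8
```

Call:
step_arm(
  delta_pos=[
    [0,0,-0.02],
    [0,0,0],
    [0,0,0],
    [0,0,0],
    [0,0,0],
    [0,0,0],
    [0,0,0],
    [0,0,0],
    [0,0,0],
    [0,0,0],
    [0,0,0],
    [0,0,0],
  ],
  turn=[0,0,0,0,0,0,0,0,0,0,0,0],
)

```text
time: 7.15
ee_pos: [0.549, 0.2, 0.093]
eef_rot: [0.999, 0.036, 0.001, -0.0]
ft_force: [-1.3, -0.6, 10.9]
width: 0.0003
grip_force: 5.0
```

Call:
step_arm(
  delta_pos=[
    [0,0,0],
    [0,0,0],
    [0,0,0],
  ],
  turn=[0,0,0],
)

```text
time: 7.45
ee_pos: [0.5491, 0.2, 0.093]
eef_rot: [0.999, 0.036, 0.001, -0.0]
ft_force: [0.1, -0.9, 9.1]
width: 0.0007
grip_force: 5.0
```

```bash
python3 - <<'E'
from h import *
c=shot('side');im=c['image'];h=cv2.cvtColor(im,cv2.COLOR_RGB2HSV)
s0=dict(np.load('side0.npz'))['image'];h0=cv2.cvtColor(s0,cv2.COLOR_RGB2HSV)
for k in(h0,h):
    m=((k[...,0]<4)|(k[...,0]>174))&(k[...,1]>170)&(k[...,2]>60)
    v,u=np.nonzero(m[180:202,245:290]);print('cup',len(v),v.min()+180,v.max()+180,v.mean()+180)
print(read_state()['ft_force'])
E
```

```text
cup 83 186 197 193.9277108433735
cup 81 186 200 197.12345679012344
[-1.38883585 -0.93812744 10.20241356]
```

On the stop (about 10 N, well above 5.2 N) for 1.5 s. Now I ease off slowly and move to the tongs.

Call:
step_arm(
  delta_pos=[
    [0,0,0.06],
    [0,0,0.06],
    [0,0,0.06],
    [0,0,0.06],
    [0,0,0.06],
    [0,0,0.06],
    [0,0,0.1],
    [0,0,0.5],
    [0,0,1],
    [0,0,1],
    [0,0,1],
    [0,0,1],
  ],
  turn=[0,0,0,0,0,0,0,0,0,0,0,0],
)

```text
time: 8.7
ee_pos: [0.5482, 0.1997, 0.2179]
eef_rot: [0.999, 0.036, 0.0, 0.0]
ft_force: [0.7, -0.6, 0.4]
width: 0.0005
grip_force: 0.0
```

Call:
step_arm(
  delta_pos=[
    [0,-1,0],
    [0,-1,0],
    [0,-1,0],
    [0,-1,0],
    [0,-1,0],
    [0,-1,0],
    [0,-1,0],
    [0,-1,0],
    [0,-1,0],
    [0,-1,0],
    [0,-1,0],
    [0,-1,0],
  ],
  turn=[0,0,0,0,0,0,0,0,0,0,0,0],
  grip=0,
)

```text
time: 9.9
ee_pos: [0.5483, -0.1012, 0.2169]
eef_rot: [0.999, 0.036, 0.0, 0.0]
ft_force: [1.2, -1.0, 0.4]
width: 0.0847
grip_force: 0.0
```

Call:
step_arm(
  delta_pos=[
    [-0.2,-1,0],
    [0,-1,0],
    [0,-1,0],
    [0,-0.5,0],
    [0,0,0],
    [0,0,0],
  ],
  turn=[0,0,0,0,0,0],
)

```text
time: 10.5
ee_pos: [0.5436, -0.1865, 0.2163]
eef_rot: [0.999, 0.036, 0.0, -0.0]
ft_force: [0.5, 0.4, 0.7]
width: 0.0873
grip_force: 0.0
```

```bash
python3 - <<'E'
from h import *
c=shot('side');P=cloud(c);hsv=cv2.cvtColor(c['image'],cv2.COLOR_RGB2HSV)
roi=np.zeros((480,640),bool);roi[162:222,244:290]=1
eg=roi&(hsv[...,0]>4)&(hsv[...,0]<20)&(hsv[...,1]>80)&(hsv[...,1]<200)
(cx,cy),ax,an=cv2.fitEllipse(max(cv2.findContours(eg.astype(np.uint8),0,1)[0],key=len));print('egg',cx,cy,ax,ray(c,cx,cy,.073))
s=read_state();print(s['ee_pos'],s['time'],s['width'])
c=shot('wrist','w0.png');np.savez('w0.npz',**c)
E
```

```text
egg 264.9446105957031 181.2945098876953 (17.718881607055664, 22.55221939086914) [0.54819493 0.19793908 0.073     ]
[ 0.54371327 -0.18598349  0.21628196] 10.55 0.08683483003441696
```

View pics/w0.png

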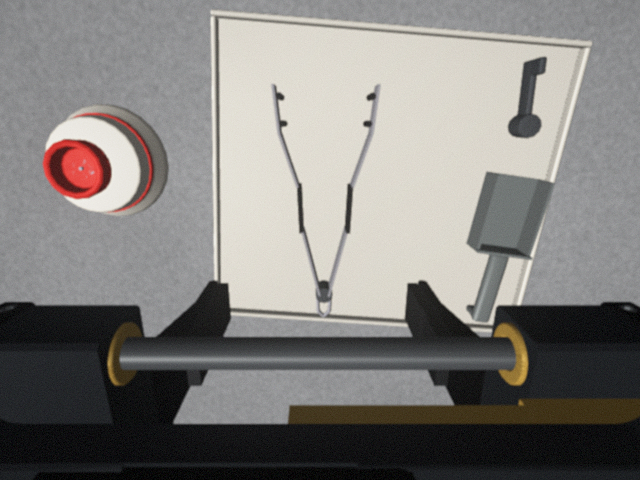

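The egg is still upright in place at about (265,181) in the side view. The wrist view shows the open tongs with patches at (300,208) and (349,208), ribs at (280,97)–(372,97) and pivot at (324,292), nearly in line with the tool.

```bash
python3 - <<'E'
from h import *
c=dict(np.load('w0.npz'));b=(c['image'].max(2)<60);b[:80]=0;b[240:]=0;b[:,:265]=0;b[:,390:]=0
nn,lab,st,ce=cv2.connectedComponentsWithStats(b.astype(np.uint8));R=[];p=[]
for i in range(1,nn):
    if st[i,4]>10:
        q=ray(c,*ce[i],.020);print(st[i],q.round(4),np.median(cloud(c)[lab==i],0).round(4));(p if st[i,3]>25 else R).append(q)
P=np.mean(p,0);J=np.mean(R,0);V=ray(c,324,290,.02);print(P,J,V)
for a,b in((P,J),(V,J),(V,P)):d=b-a;print(np.linalg.norm(d),np.arctan2(d[1],d[0]))
s=read_state();q=s['eef_rot'];print(2*np.arctan2(q[1],q[0]))
E
```

```text
[277  94   6   5  21] [ 0.6484 -0.1416  0.02  ] [ 0.648  -0.142   0.0273]
[368  94   7   5  24] [ 0.6544 -0.2254  0.02  ] [ 0.654  -0.2245  0.0271]
[280 122   6   3  16] [ 0.625  -0.1454  0.02  ] [ 0.6251 -0.1462  0.0272]
[365 122   6   4  18] [ 0.6307 -0.2249  0.02  ] [ 0.6307 -0.224   0.0265]
[298 184   5  47  93] [ 0.5444 -0.1667  0.02  ] [ 0.5465 -0.1669  0.0272]
[346 185   5  47 128] [ 0.5474 -0.215   0.02  ] [ 0.5484 -0.2142  0.027 ]
[ 0.54587921 -0.19081101  0.02      ] [ 0.63963315 -0.18432266  0.02      ] [ 0.45633852 -0.19772111  0.02      ]
0.09397818546457437 0.06909590466040172
0.18378367710878252 0.07296807671149697
0.08980693344866787 0.07702010004234108
0.0740151829477445
```

Call:
step_arm(
  delta_pos=[
    [0.09,-0.18,-1],
    [0,0,-1],
    [0,0,-1],
    [0,0,-1],
    [0,0,-1],
    [0,0,-1],
    [0,0,-1],
    [0,0,0],
    [0,0,0],
  ],
  turn=[0,0,0,0,0,0,0,0,0],
)

```text
time: 11.5
ee_pos: [0.546, -0.1913, 0.0416]
eef_rot: [0.999, 0.037, -0.0, -0.0]
ft_force: [-0.3, -0.5, 0.7]
width: 0.0871
grip_force: 0.0
```

Call:
step_arm(
  delta_pos=[
    [0,0,-0.6],
    [0,0,-0.4],
    [0,0,-0.2],
    [0,0,-0.13],
    [0,0,0],
    [0,0,0],
  ],
  turn=[0,0,0,0,0,0],
)

```text
time: 12.1
ee_pos: [0.5459, -0.1924, 0.0081]
eef_rot: [0.999, 0.036, 0.0, 0.0]
ft_force: [-0.1, -0.1, 0.3]
width: 0.087
grip_force: 0.0
```

Call:
step_arm(
  delta_pos=[
    [0,0,0],
    [0,0,0],
    [0,0,0],
    [0,0,0],
    [0,0,0],
    [0,0,0],
  ],
  turn=[0,0,0,0,0,0],
  grip=0.47,
  newtons=30,
)

```text
time: 12.7
ee_pos: [0.5457, -0.1924, 0.0079]
eef_rot: [0.999, 0.036, 0.0, 0.0]
ft_force: [0.1, 0.1, 0.3]
width: 0.0496
grip_force: 8.4
```

Call:
step_arm(
  delta_pos=[
    [0,0,0],
    [0,0,0],
    [0,0,0],
    [0,0,0],
  ],
  turn=[0,0,0,0],
  grip=0.5,
)

```text
time: 13.1
ee_pos: [0.5458, -0.1923, 0.0079]
eef_rot: [0.999, 0.036, 0.0, 0.0]
ft_force: [0.0, 0.8, 0.4]
width: 0.0439
grip_force: 10.6
```

Call:
step_arm(
  delta_pos=[
    [0,0,0.2],
    [0,0,0.4],
    [0,0,0.6],
    [0,0,0.8],
    [0,0,0.8],
    [0,0,0.8],
    [0,0,0.8],
    [0,0,0.6],
    [0,0,0.4],
    [0,0,0.2],
    [0,0,0],
    [0,0,0],
  ],
  turn=[0,0,0,0,0,0,0,0,0,0,0,0],
)

```text
time: 14.3
ee_pos: [0.5452, -0.1922, 0.1471]
eef_rot: [0.999, 0.036, -0.001, -0.0]
ft_force: [-0.0, 0.2, -2.5]
width: 0.0442
grip_force: 10.1
```

Call:
step_arm(
  delta_pos=[
    [-0.2,0.3,0],
    [-0.4,0.6,0],
    [-0.4,0.9,0],
    [-0.4,1,0],
    [-0.4,1,0],
    [-0.4,1,0],
    [-0.4,1,0],
    [-0.4,1,0],
    [-0.4,1,0],
    [-0.27,1,0],
    [0,1,0],
    [0,1,0],
  ],
  turn=[0,0,0,0,0,0,0,0,0,0,0,0],
)

```text
time: 15.5
ee_pos: [0.4529, 0.0789, 0.1474]
eef_rot: [0.999, 0.036, -0.0, 0.0]
ft_force: [1.2, -0.4, -1.3]
width: 0.0436
grip_force: 10.2
```

Call:
step_arm(
  delta_pos=[
    [0,1,0],
    [0,1,0],
    [0,1,0],
    [0,0.8,0],
    [0,0.5,0],
    [0,0.3,0],
    [0,0,0],
    [0,0,0],
  ],
  turn=[0,0,0,0,0,0,0,0],
)

```text
time: 16.3
ee_pos: [0.4537, 0.192, 0.1475]
eef_rot: [0.999, 0.036, -0.0, 0.0]
ft_force: [-0.3, -0.1, -0.9]
width: 0.0441
grip_force: 10.1
```

```bash
python3 - <<'E'
from h import *
s=read_state();print(s['ee_pos'],s['time'],s['width'])
c=shot('wrist','w1.png');np.savez('w1.npz',**c)
P=cloud(c)
b=(c['image'].max(2)<60);b[240:]=0
nn,lab,st,ce=cv2.connectedComponentsWithStats(b.astype(np.uint8))
for i in range(1,nn):
    if st[i,4]>10:print(st[i],ce[i].round(1),ray(c,*ce[i],.160).round(4),np.median(P[lab==i],0).round(4))
hsv=cv2.cvtColor(c['image'],cv2.COLOR_RGB2HSV)
eg=(hsv[...,0]>4)&(hsv[...,0]<20)&(hsv[...,1]>80)&(hsv[...,1]<200)&(P[...,2]>.055)&(P[...,2]<.11)&(abs(P[...,1]-.199)<.03)&(abs(P[...,0]-.548)<.03)
print(eg.sum());q=P[eg];print(q.mean(0),q[np.argmax(q[:,2])],q.max(0),q.min(0))
E
```

```text
[0.45370011 0.19201704 0.1475218 ] 16.3 0.04407541545082054
[219  50  27  24 330] [232.5  62.2] [0.5572 0.2328 0.16  ] [0.5568 0.2319 0.1657]
[391  51  26  23 359] [403.3  61.9] [0.5618 0.1691 0.16  ] [0.5613 0.1699 0.1657]
[233 121   6   4  11] [234.9 122.6] [0.5357 0.2318 0.16  ] [0.5358 0.2302 0.166 ]
[228 122  24  14 164] [242.  127.9] [0.534 0.229 0.16 ] [0.534  0.228  0.1637]
[384 122  24  14 260] [395.9 127.9] [0.5382 0.1687 0.16  ] [0.5383 0.1701 0.166 ]
3875
[0.54739973 0.1989145  0.09421998] [0.54407639 0.19648418 0.1030529 ] [0.56755768 0.21920528 0.1030529 ] [0.52707564 0.17894457 0.08029093]
```

View pics/w1.png

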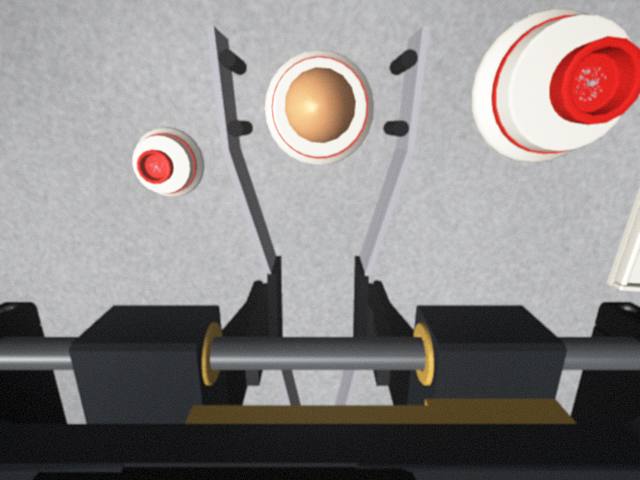

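The wrist view shows the egg (318,103) centred between the four ribs at (232,62), (403,62), (240,127) and (396,128). The jaws are level and within 1.5 mm of the egg axis, so I can descend.

Call:
step_arm(
  delta_pos=[
    [0,-0.05,-0.3],
    [0,0,-0.5],
    [0,0,-0.6],
    [0,0,-0.6],
    [0,0,-0.5],
    [0,0,-0.4],
    [0,0,-0.25],
    [0,0,-0.1],
    [0,0,0],
    [0,0,0],
  ],
  turn=[0,0,0,0,0,0,0,0,0,0],
)

```text
time: 17.35
ee_pos: [0.4543, 0.1916, 0.067]
eef_rot: [0.999, 0.036, 0.0, -0.0]
ft_force: [-0.0, 1.1, -1.9]
width: 0.0436
grip_force: 10.1
```

Call:
step_arm(
  delta_pos=[
    [0,0,0],
    [0,0,0],
    [0,0,0],
    [0,0,0],
  ],
  turn=[0,0,0,0],
  grip=0.57,
)

```text
time: 17.75
ee_pos: [0.454, 0.1914, 0.0667]
eef_rot: [0.999, 0.036, 0.0, 0.0]
ft_force: [-0.5, -0.1, -1.2]
width: 0.0379
grip_force: 11.3
```

```bash
python3 - <<'E'
from h import *
s=read_state();print(s['ee_pos'],s['time'],s['width'],s['ft_force'])
c=shot('wrist','w2.png')
E
```

```text
[0.4539908  0.19142899 0.06666943] 17.75 0.0379323746204574 [-0.50654852 -0.05928977 -1.15288811]
```

View pics/w2.png

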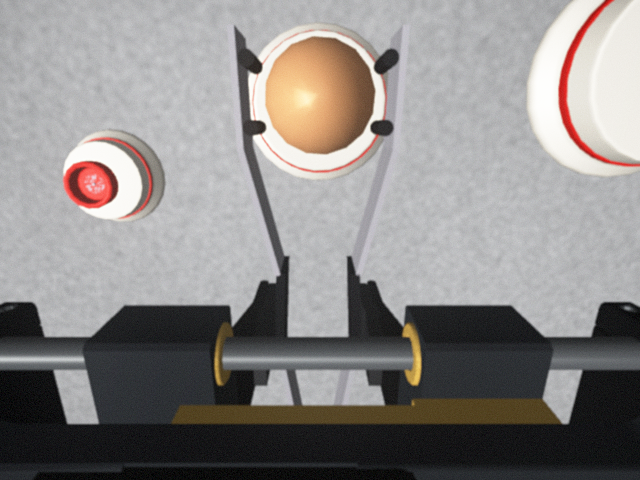

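The egg (320,95) sits midway between the rib pairs (rows 62 and 127; columns 251 and 386). I'll close the tongs on it.

Call:
step_arm(
  delta_pos=[
    [0,0,-0.05],
    [0,0,0],
    [0,0,0],
    [0,0,0],
    [0,0,0],
  ],
  turn=[0,0,0,0,0],
  grip=0.61,
)

```text
time: 18.3
ee_pos: [0.4539, 0.1913, 0.0653]
eef_rot: [0.999, 0.036, -0.0, 0.0]
ft_force: [0.3, -1.2, -1.5]
width: 0.0341
grip_force: 16.7
```

Call:
step_arm(
  delta_pos=[
    [0,0,0],
    [0,0,0],
    [0,0,0],
    [0,0,0],
    [0,0,0],
    [0,0,0],
  ],
  turn=[0,0,0,0,0,0],
  grip=1,
)

```text
time: 18.9
ee_pos: [0.4539, 0.1914, 0.0653]
eef_rot: [0.999, 0.036, 0.0, 0.0]
ft_force: [-0.4, -0.5, -1.7]
width: 0.0336
grip_force: 29.9
```

Call:
step_arm(
  delta_pos=[
    [0,0,0.1],
    [0,0,0.2],
    [0,0,0.3],
    [0,0,0.45],
    [0,0,0.55],
    [0,0,0.6],
    [0,0,0.6],
    [0,0,0.5],
    [0,0,0.4],
    [0,0,0.3],
    [0,0,0.15],
    [0,0,0.05],
  ],
  turn=[0,0,0,0,0,0,0,0,0,0,0,0],
)

```text
time: 20.1
ee_pos: [0.4539, 0.1914, 0.1705]
eef_rot: [0.999, 0.036, 0.0, 0.0]
ft_force: [0.3, -0.4, -1.3]
width: 0.0333
grip_force: 29.9
```

Call:
step_arm(
  delta_pos=[
    [0,0,0],
    [0,0,0],
    [0,0,0],
    [0,0,0],
    [0,0,0],
    [0,0,0],
  ],
  turn=[0,0,0,0,0,0],
)

```text
time: 20.7
ee_pos: [0.4539, 0.1914, 0.1702]
eef_rot: [0.999, 0.036, -0.0, 0.0]
ft_force: [-0.2, 0.5, -1.8]
width: 0.0333
grip_force: 29.9
```

```bash
python3 - <<'E'
from h import *
s=read_state();print(s['ee_pos'],s['time'],s['width'],s['ft_force'],s['grip_force'])
c=shot('side','end.png');w=shot('wrist');P=cloud(w);hsv=cv2.cvtColor(w['image'],cv2.COLOR_RGB2HSV)
eg=(hsv[...,0]>4)&(hsv[...,0]<20)&(hsv[...,1]>80)&(hsv[...,1]<200)&(abs(P[...,1]-.199)<.03)&(abs(P[...,0]-.548)<.03)
print('egg top',P[eg][:,2].max())
E
```

```text
[0.45389449 0.19141719 0.17023731] 20.7 0.03331349019432245 [-0.22332338  0.5106547  -1.79886145] 29.933292093628552
egg top 0.3325756472967931
```

View pics/end.png

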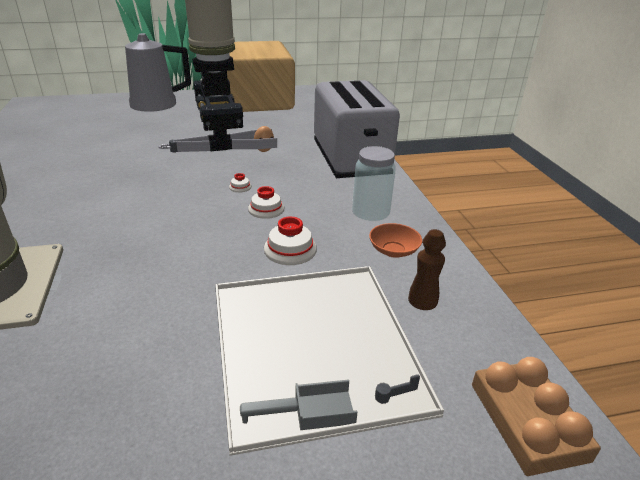

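The egg (263,138) is held in the tongs 105 mm above the empty cup (266,193), and nothing else has moved. (The "egg top" figure is an outlier: it took in a brown part of the gripper.) Handing in.

```bash
python3 -c "
from bench import *
print(close_job())"
```

```text
the job is handed in; nothing more can be done
None
```

I pricked the egg by pressing it fully home (about 10 N) for 1.5 s, then lifted it in the tongs about 105 mm above where it stood; it was still held up when I handed the job in at about 21 s, and no verdict came back.

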